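# Load the second jar and lift the jar carrier level by its swing handle

## Task

The plywood jar carrier has one jar in it and hangs crooked unless it carries two: set the other white jar with the black lid, which stands loose on the bench, upright and fully down into the carrier's empty hole and let go of it. Then swing the carrier's folded-down handle up and lift the carrier by the black grip of that handle, without tipping it and with both jars in their holes, until its base is about 12 cm above the bench, and finish still holding it there, level and still. Do not push the spool or the cartons about.

Things in the scene. Friction and masses are not known exactly. Their poses are not given: they have to be found in the camera images.
- caddy: jar carrier, loose (0.36 kg, loaded 0.62): plywood base 176 x 88 x 6 mm, above it a plywood deck of that size, top 33 mm up, with two 65 mm holes 43 mm either side of the middle. Steel straps 22 mm wide, 93 mm tall at the middle of the long sides (y = +/-46 mm). Origin: centre of the underside; x along the long side towards the empty hole, z up. Beside the empty hole (+/-y) is room for fingers
- bail (a joint): angle of the carrier's swing handle about its pivots (rad): 0 folded down level over the filled hole, towards the carrier's -x; 1.57 straight up; 3.14 folded to +x. Swings freely; falls back if let go before upright. A U of 6 mm steel rod 112 mm wide, its cross bar 115 mm from the pivot line
- bail_grip (a point): middle of the handle's black round grip (16 mm diameter, 80 mm long, along the carrier's y). Folded: 115 mm to the -x side of the pivot and 82 mm above the carrier's underside; handle up: 197 mm above the underside. The grip turns between fingers that squeeze it lightly (about 10 N)
- bail_pivot (a point): middle of the handle's pivot line, fixed in the carrier, 82 mm above its underside; the line runs along the carrier's y. The loaded carrier (about 0.62 kg) hangs level from it when both jars are in
- empty_well (a point): centre of the empty hole at the level of the board below it (6 mm above the carrier's underside), on which a seated jar stands; 65 mm hole, deck top 27 mm above this point
- front_well (a point): the same point of the hole that holds the first jar
- seated_jar: the jar that already stands in the carrier: a white-filled clear jar with a black screw lid, 60 mm diameter, 69 mm tall, about 0.14 kg. Origin: centre of the underside, z up the jar
- loose_jar: a like jar, standing on the bench, to be put into the empty hole: 60 mm diameter, 69 mm tall (black lid on the top 20 mm), about 0.12 kg. Origin: centre of the underside, z up the jar
- spool: bystander, not for the carrier: a flanged spool of orange thread, 58 mm diameter, 60 mm tall, standing; origin at the centre of its underside. The spool stands at one side of the carrier and the loose jar at the other, either way round
- carton_large: bystander: shut cardboard carton 61 x 131 x 81 mm on the right; origin at the centre of its underside, long side along its y
- carton_small: bystander: shut cardboard carton 60 x 121 x 61 mm near the right front; origin at the centre of its underside, long side along its y
Not all that is in view belongs to the job. What is shaped like the loose_jar but green is not meant.

How it is judged:
By the outcome, as a careful person would: the job done as asked, in the order asked, and still so for the second after the job is handed in, while the arm keeps its last pose, push and grip.
It also fails if it takes over 67 s, if anything falls off the work surface, if the arm or the gripper's body presses on something with over 40 N, if the wrist force passes 120 N, or if a joint passes its speed limit or range.

## Robot

A 7-joint arm with a two-finger parallel gripper is mounted at the origin on a cart in front of the work surface, level with it; the furniture and walls round the work are solid. World frame = base frame: x ahead of the robot, y to its left, z up, the work surface at z = 0. Lengths are in m, angles in rad, forces in N, time in s.
With the tool pointing down it reaches from about 0.4 to 0.9 m from the base axis. Payload 5.5 kg.
Tool frame: the origin (TCP) lies midway between the tips of the shut fingers; the grasp point (between the pads) lies 19 mm behind it (manip.grip_depth is the distance from the TCP to the grasp point, in m); z points along the fingers, y is the line along which they close (so a half turn about z gives the same grasp; the last joint's range is limited). The gripper opens to 92 mm and grips with 3 to 60 N. Pads are 19 mm wide; open, the fingers measure 130 mm over their backs; the gripper's body (75 mm by 190 mm) begins 47 mm behind the grasp point.
Start: joints at [-1.082, 0.501, -0.427, 1.55, 0.221, 1.138, -0.21], TCP at [0.145, 0.634, 0.227] pointing down, gripper open.
Joint ranges: [-2.88, 2.88], [-0.31, 2.03], [-1.54, 1.56], [0.2, 2.42], [-1.41, 4.55], [0.19, 2.02], [-2.57, 2.57]. Speed limits (rad/s): [2.57, 2.57, 3.14, 3.14, 3.14, 3.14, 3.14].

## Interface

Orientations are given as a unit quaternion [x, y, z, w].
In Python, from bench import manip, effector, viewer gives the robot as it stands. Calls block until the motion is done:
- manip.move_pose(position, orientation): joint-space move of the TCP to a pose.
- manip.servo_line(position, ori=None, vel=0.15): straight line of the TCP; ori=None keeps the orientation; vel is the mean speed in m/s.
- manip.movej(angles): joint-space move.
- effector.open_jaws() and effector.close(f_grip=None): open the fingers fully, or close them until they stop; f_grip is the grip in N (None keeps the last).
- manip.sleep(seconds).
- manip.solve_ik(position, orientation): joint angles nearest the present ones, or None.
- viewer.get_image(name): name is "side" or "top" or "wrist"; returns the picture (420x560x3 uint8, red, green, blue); there is no depth.
- viewer.get_calibration(name): a dict with "vfov" (degrees; the focal length in pixels is half the picture's height over the tangent of half this angle, whatever the lens; pixels are square), "cx", "cy" (the principal point, pixels), "eye" and "attitude" of the camera in the world. Camera axes: x right, y down, z forward; pixel columns grow to the right and rows downward; lengths in m; the calibration is good to about 2 mm. A picture is of the moment at which its call begins: read the wrist's pose just before it. get_calibration takes no time and is no camera call; for the wrist camera it gives the pose at the moment of the call.
A pose or a line that the arm cannot do raises manip.PlanningError and nothing moves.
- manip.hand_in(): hands the job in; it is judged then, once.
Readings, each from a call of its own:
- manip.current_clock(): time.
- manip.current_q(): joint angles.
- manip.current_joint_velocities(): joint speeds.
- manip.current_tau(): joint torques, N m.
- manip.current_tool_pos(): TCP position.
- manip.current_tcp_rot(): TCP orientation.
- manip.current_force(): force on the tool from outside, world axes, zero at the start.
- manip.current_wrist_torque(): the same for the moment, N m.
- manip.current_finger_gap(): finger opening in m.
- manip.current_gripper_force(): force on a finger pad.
Only numpy, scipy, OpenCV 4.12 (cv2) and the standard library are available. Lean on these libraries where they do the work, as an engineer would, in place of code of your own. Each camera call takes 0.05 s, during which the arm holds its last target. There are 200 camera calls.

## Working session

There is one attempt and no reset: what is moved stays moved. The work goes in short steps, each a Python script; the robot and the scene stay as the last script left them, time stands still between calls to the robot, and variables do not carry over. Pictures are saved under pics/ and viewed, at most 11 in all, crops included, and the job is handed in when it is done.

```bash
mkdir -p pics
python3 - <<'E'
from bench import manip, effector, viewer
import cv2
for n in ("top","side"):
    im=viewer.get_image(n); cv2.imwrite(f"pics/{n}0.png",im[:,:,::-1]); print(n,viewer.get_calibration(n))
print(manip.current_clock(),manip.current_tcp_rot())
E
```

```text
top {'vfov': 45.568339557665695, 'cx': 282.43378470211485, 'cy': 208.86532972129183, 'eye': array([ 0.38095975, -0.07329495,  1.51901201]), 'attitude': array([-0.69673061,  0.71549001, -0.03505162,  0.03757493])}
side {'vfov': 55.6973239528713, 'cx': 283.8377197550661, 'cy': 213.49382546299032, 'eye': array([1.31356773, 0.23590612, 1.16923173]), 'attitude': array([ 0.53575557,  0.78334101, -0.2562582 , -0.18350632])}
0.1 [ 1.12657123e-01  9.93633560e-01 -8.40064526e-04 -1.22255243e-04]
```

View pics/top0.png

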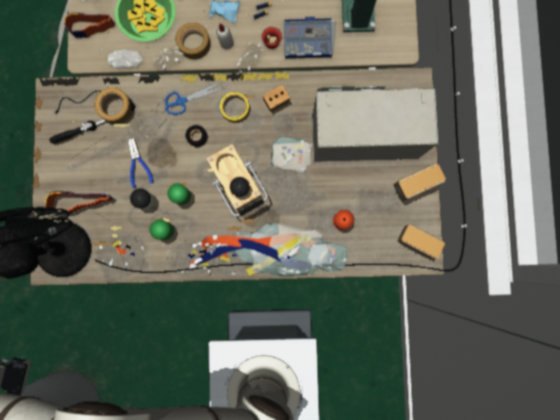

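View pics/side0.png

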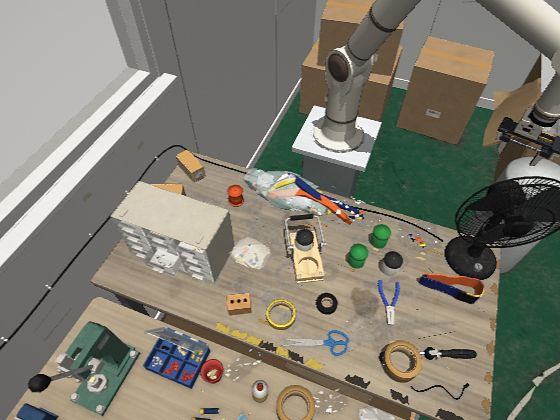

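The top view shows the loose jar's black lid at about (140,198), the carrier centred near (237,182), its filled hole with a lid at (240,187) and its empty hole at (227,162). The handle is folded towards the robot, around (250,205). Two green jars stand at (178,193) and (161,230), with the spool at (344,219). I'll zoom in next.

```bash
cat > h.py <<'E'
import numpy as np, cv2
from scipy.spatial.transform import Rotation as R
from bench import manip, effector, viewer
def ray(n,u,v,z,c=None):
    c=c or viewer.get_calibration(n); f=210/np.tan(np.radians(c['vfov'])/2)
    d=R.from_quat(c['attitude']).apply([(u-c['cx'])/f,(v-c['cy'])/f,1]); e=np.array(c['eye'])
    return e+d*(z-e[2])/d[2]
def proj(n,p,c=None):
    c=c or viewer.get_calibration(n); f=210/np.tan(np.radians(c['vfov'])/2)
    q=R.from_quat(c['attitude']).inv().apply(np.asarray(p)-c['eye'])
    return np.c_[f*q[...,0]/q[...,2]+c['cx'],f*q[...,1]/q[...,2]+c['cy']] if q.ndim>1 else (f*q[0]/q[2]+c['cx'],f*q[1]/q[2]+c['cy'])
def down(yaw):  # tool z down, tool y (closing line) at angle yaw from world x
    y=np.array([np.cos(yaw),np.sin(yaw),0]); z=np.array([0,0,-1.]); return R.from_matrix(np.c_[np.cross(y,z),y,z]).as_quat()
E
python3 - <<'E'
from h import *
t=cv2.imread('pics/top0.png')[130:220,120:280]; s=cv2.imread('pics/side0.png')[205:290,270:410]
a=cv2.resize(t,(534,300),interpolation=3); b=cv2.resize(s,(494,300),interpolation=3)
o=np.zeros((600,534,3),np.uint8); o[:300]=a; o[300:,:494]=b; cv2.imwrite('pics/crop.png',o)
for n,(u,v),z in [('jar',(140.5,198.5),.069),('seated',(240,187.5),.075),('empty',(228,164),.033),('fan',(65,250),.0),('gr',(178,193),.069),('gr2',(161,230),.069),('spool',(344,219),.06)]: print(n,ray('top',u,v,z))
print('side jar',ray('side',394,260,.069),'seat',ray('side',304,236,.075))
print(viewer.get_calibration('wrist'))
E
```

```text
jar [0.57215514 0.34427064 0.069     ]
seated [0.59588541 0.05201684 0.075     ]
empty [0.67471244 0.09061449 0.033     ]
fan [0.42988402 0.59309764 0.        ]
gr [0.58542741 0.23438965 0.069     ]
gr2 [0.47827147 0.28436349 0.069     ]
spool [ 0.49683657 -0.24935457  0.06      ]
side jar [0.5854286  0.34788877 0.069     ] seat [0.60805157 0.05126475 0.075     ]
{'vfov': 61.51865248725271, 'cx': 284.2144665123364, 'cy': 210.87620476661195, 'eye': array([0.07291793, 0.65028066, 0.38340979]), 'attitude': array([0.77476131, 0.61673789, 0.08645802, 0.10910684])}
```

View pics/crop.png

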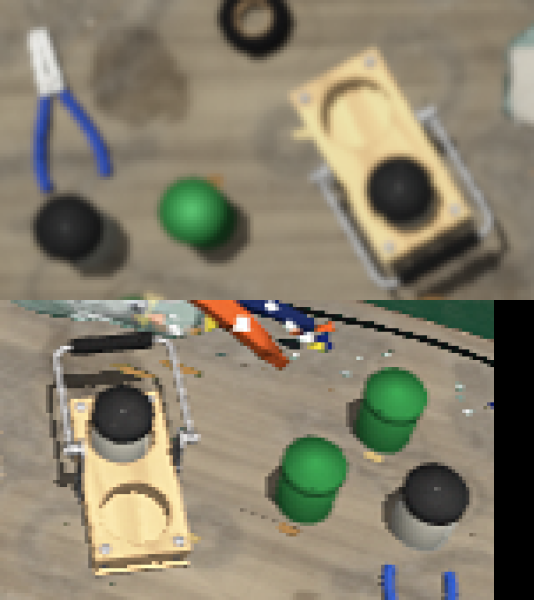

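The crops confirm the layout. The loose lid is at top-view pixel (140.4,198.3), the empty hole points away from the robot at about 26°, and the handle with its grip is folded towards the robot. I'll keep the arm inside and clear of the fan, then hover over the jar for a wrist view.

Run:
```python
from h import *
for p in [(291,97),(376,48),(472,215),(385,262)]: print(ray('top',120+p[0]/3.3375,130+p[1]/3.3375,.033))
q=R.from_quat(manip.current_tcp_rot())
c=viewer.get_calibration('wrist'); print('cam in tool',q.inv().apply(c['eye']-manip.current_tool_pos()), q.inv().apply(R.from_quat(c['attitude']).apply([0,0,1])))
manip.servo_line([.14,.42,.32],vel=.25)
def best(p,yaw):
    return min((j for y in(yaw,yaw+np.pi) if (j:=manip.solve_ik(p,down(y))) is not None),key=lambda j:abs(j-manip.current_q()).max())
q=best([.38,.2,.32],np.radians(165)); print(q); manip.movej(q)
q=best([.572,.344,.22],np.radians(165)); print(q); manip.movej(q)
c=viewer.get_calibration('wrist'); im=viewer.get_image('wrist'); cv2.imwrite('pics/w1.png',im[:,:,::-1]); np.save('c1.npy',c,allow_pickle=True)
print(c,manip.current_tool_pos(),manip.current_clock(),proj('wrist',[.572,.344,.069],c))
```

```text
[0.69156034 0.15326773 0.033     ]
[0.73463653 0.07558192 0.033     ]
[ 0.57945836 -0.00819253  0.033     ]
[0.5391185  0.07066356 0.033     ]
cam in tool [ 0.07458141  0.00044221 -0.15760706] [-2.75758739e-01  9.18776743e-04  9.61226443e-01]
[-4.70579072e-01 -1.94825526e-02 -7.52307546e-02  1.95606115e+00
 -1.56797413e-03  1.20495937e+00 -8.07034078e-01]
[-0.51313261  0.50526676 -0.09735661  1.51802743  0.05227466  1.12084198
 -0.88293881]
{'vfov': 61.51865248725271, 'cx': 284.2144665123364, 'cy': 210.87620476661195, 'eye': array([0.5904558 , 0.41640267, 0.37825349]), 'attitude': array([ 0.98190058, -0.12912136, -0.01798165,  0.13738847])} [0.57169615 0.34393266 0.22136938] 3.4833 (np.float64(285.1431064101353), np.float64(196.4130273000944))
```

View pics/w1.png

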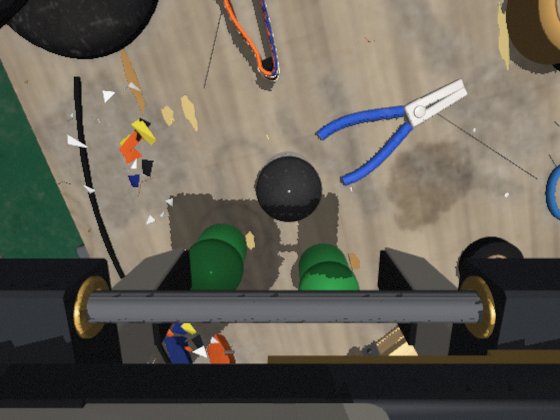

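The wrist view shows the loose jar's lid centred at about (289,188), with the green jars below it at (215,260) and (327,270). Both are clear of the fingers. I'll grasp it.

```bash
cat >> h.py <<'E'
def lid(im,guess,r=60,w=45):
    g=im.max(2); m=np.zeros_like(g); cv2.circle(m,(int(guess[0]),int(guess[1])),r,255,-1)
    b=((g<w)&(m>0)).astype(np.uint8); n,l,s,ce=cv2.connectedComponentsWithStats(b)
    k=1+np.argmax(s[1:,4]); cs,_=cv2.findContours((l==k).astype(np.uint8),0,2)
    (x,y),rad=cv2.minEnclosingCircle(max(cs,key=cv2.contourArea)); return x,y,rad,s[k,4]
E
python3 - <<'E'
from h import *
im=cv2.imread('pics/w1.png'); c=np.load('c1.npy',allow_pickle=True).item()
g=lid(im,(289,188),45); print(g, ray('w',g[0],g[1],.069,c), ray('w',g[0],g[1],.067,c))
p=ray('w',g[0],g[1],.068,c)
if np.linalg.norm(p[:2]-[.574,.346])<.012:
    manip.servo_line([p[0],p[1],.12]); c=viewer.get_calibration('wrist'); im=viewer.get_image('wrist'); cv2.imwrite('pics/w2.png',im[:,:,::-1])
    u=proj('w',[p[0],p[1],.069],c); g=lid(im,u,75); p2=ray('w',g[0],g[1],.068,c); print(u,g,p,p2)
    if np.linalg.norm(p2-p)<.006: p=p2
    manip.servo_line([p[0],p[1],.036],vel=.1); print(manip.current_force())
    effector.close(20); print(manip.current_finger_gap(),manip.current_gripper_force(),manip.current_force())
    manip.servo_line([p[0],p[1],.20],vel=.15)
    c=viewer.get_calibration('wrist'); im=viewer.get_image('wrist'); cv2.imwrite('pics/w3.png',im[:,:,::-1])
    np.save('c3.npy',c,allow_pickle=True); t=manip.current_tool_pos()
    u=proj('w',[t[0],t[1],t[2]+.033],c); g=lid(im,u,90); print(t,u,g,ray('w',g[0],g[1],t[2]+.033,c),manip.current_clock(),manip.current_force(),manip.current_finger_gap())
E
```

```text
(288.4327392578125, 189.01776123046875, 32.706764221191406, np.int32(1401)) [0.57660129 0.34981625 0.069     ] [0.57651169 0.34938562 0.067     ]
(np.float64(283.6574971308943), np.float64(234.41883647836886)) (283.9151611328125, 232.89703369140625, 46.26721954345703, np.int32(4526)) [0.57655649 0.34960093 0.068     ] [0.57688604 0.35019868 0.068     ]
[-0.53279934 -0.3451179   0.80844525]
0.05966518165714521 20.000120401382446 [-0.5081693  -0.42382962  1.89759791]
[0.57610514 0.34970671 0.19846513] (np.float64(284.7499960772912), np.float64(305.49498371119864)) (284.0, 289.5, 85.00157165527344, np.int32(6864)) [0.57765381 0.35662362 0.23146513] 7.25 [ 0.61101998  0.02556945 -1.56427564] 0.05932622394953148
```

View pics/w3.png

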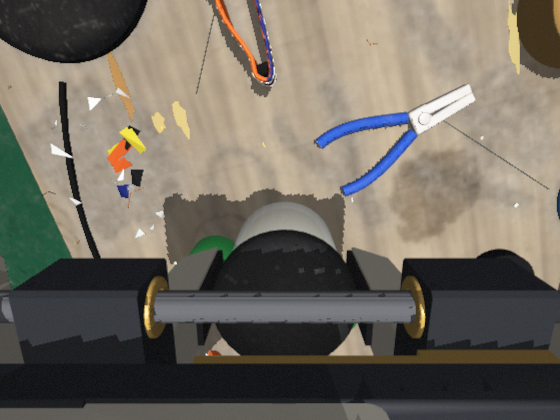

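The wrist view shows the jar upright in the fingers. Its lid spans columns 212–357, its rear edge is at row 229, and the foot edge is at row 202. Next I'll hover inboard of the empty hole to measure it.

Run:
```python
from h import *
c=np.load('c3.npy',allow_pickle=True).item(); t=np.array([0.57610514,0.34970671,0.19846513])
Q=R.from_quat(manip.current_tcp_rot())
for off in (0,.002,.004):
    f=lambda h: proj('w',t+Q.apply([off+.03,0,-h]),c)[1]
    print(off,'lid edge rows(top,bottom rim,foot)',f(.033),f(.013),f(-.036))
cy=np.radians(28.3); X=np.array([np.cos(cy),np.sin(cy),0]); C=np.array([.636,.073,0])
p=C-.035*X; p[2]=.22
print(Q.apply([1,0,0]))
j=manip.solve_ik(p,down(cy+np.pi/2)); j2=manip.solve_ik(p,down(cy-np.pi/2)); print(j,j2,R.from_quat(down(cy-np.pi/2)).apply([1,0,0]))
j=j2 if R.from_quat(down(cy-np.pi/2)).apply([1,0,0])@X>0 else j
manip.movej(j)
c=viewer.get_calibration('wrist'); im=viewer.get_image('wrist'); cv2.imwrite('pics/w4.png',im[:,:,::-1]); np.save('c4.npy',c,allow_pickle=True)
print(manip.current_tool_pos(),manip.current_clock(),proj('w',C+.043*X+[0,0,.033],c))
```

```text
0 lid edge rows(top,bottom rim,foot) 234.2889114438512 218.54134232539215 192.8468799575881
0.002 lid edge rows(top,bottom rim,foot) 229.2354566867267 214.0744025581365 189.37128770172467
0.004 lid edge rows(top,bottom rim,foot) 224.13973613596846 209.57487901100495 185.87639009010093
[ 0.25871107  0.96595289 -0.00189659]
[ 0.25165391  0.44593438 -0.51458151  1.66656981  0.24140702  1.09279884
  1.73190868] [-0.23869147  0.39889544  0.13196122  1.68470381 -0.05855624  1.06183946
 -1.16529493] [0.88047735 0.47408821 0.        ]
[0.60506032 0.0599575  0.21971662] 8.4333 (np.float64(288.8546674878991), np.float64(107.83095822461999))
```

View pics/w4.png

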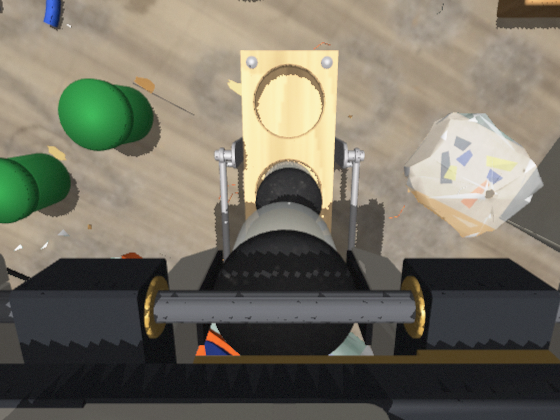

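The wrist view shows the empty hole at columns 254–323 and rows 65–138, far deck corners at (241,51) and (338,50), and pivots at (222,156) and (357,156). I'll measure the hole and the jar's offset in the hand numerically.

Run:
```python
from h import *
from scipy.optimize import least_squares
c=np.load('c4.npy',allow_pickle=True).item()
im=cv2.GaussianBlur(cv2.cvtColor(cv2.imread('pics/w4.png'),6),(3,3),0).astype(float)
def peaks(p,lo,hi,th=10):
    d=np.gradient(p); return [(i,round(d[i])) for i in range(lo,hi) if abs(d[i])>th and abs(d[i])>=abs(d[i-1]) and abs(d[i])>=abs(d[i+1])]
print('col289',peaks(im[:,287:291].mean(1),35,165,6))
for r in (70,100,110,130,145): print('row',r,peaks(im[r-1:r+2].mean(0),230,350,9))
# jar standing: fit lid silhouette in w1 and w2
t=manip.current_tcp_rot()
def sil(p,r,c,z0=0):
    a=np.linspace(0,2*np.pi,90); return np.vstack([proj('w',np.c_[p[0]+r*np.cos(a),p[1]+r*np.sin(a),0*a+h],c) for h in (.069,.049)])
def ext(P): return np.array([P[:,0].min(),P[:,0].max(),P[:,1].min(),P[:,1].max()])
c1=np.load('c1.npy',allow_pickle=True).item()
im1=cv2.imread('pics/w1.png')
for w in (35,45,60):
    g=im1.max(2); m=np.zeros_like(g); cv2.circle(m,(288,189),45,1,-1); b=((g<w)&(m>0)).astype(np.uint8)
    n,l,s,_=cv2.connectedComponentsWithStats(b); k=1+np.argmax(s[1:,4]); x,y,ww,hh,_=s[k]; e=np.array([x,x+ww,y,y+hh])-.5
    f=least_squares(lambda v:ext(sil(v[:2],v[2],c1))-e,[.576,.349,.03]); print(w,e,f.x,f.cost)
```

```text
col289 [(50, 25), (64, -42), (74, 36), (136, -13), (139, 14), (158, -24), (159, -24)]
row 70 [(240, 28), (270, -23), (308, 27), (337, -27)]
row 100 [(241, 33), (254, -35), (258, 36), (320, -40), (324, 36), (336, -19)]
row 110 [(242, 31), (254, -30), (257, 33), (321, -27), (323, 24), (336, -20)]
row 130 [(242, 24), (266, -14), (269, 13), (307, -10), (335, -33)]
row 145 [(235, -37), (244, 47), (334, -64), (343, 35)]
35 [255.5 319.5 185.5 220.5] [0.5719019  0.33532706 0.02213018] 123.85558604424463
45 [255.5 320.5 156.5 221.5] [0.57570688 0.34797641 0.02885387] 0.24748534212911266
60 [255.5 321.5 156.5 221.5] [0.57613855 0.34785666 0.0290899 ] 0.7082285540091957
```

Run:
```python
from h import *
from scipy.optimize import least_squares
c4=np.load('c4.npy',allow_pickle=True).item(); T=manip.current_tool_pos(); Q=R.from_quat(manip.current_tcp_rot())
print('T',T,'cam in tool',Q.inv().apply(c4['eye']-T),'axis z tilt',Q.apply([0,0,1]),manip.current_finger_gap())
for n in('w3','w4'):
    im=cv2.GaussianBlur(cv2.cvtColor(cv2.imread(f'pics/{n}.png'),6),(3,3),0).astype(float); p=im[:,281:289].mean(1); print(n,p[194:240].astype(int))
# predicted rows for offsets, foot r .03, lid rim r .029
for o in (-.006,-.004,-.002,0):
    f=lambda r,h: round(proj('w',T+Q.apply([o+r,0,-h]),c4)[1],1); print(o,'foot',f(.03,-.036),'rim',f(.029,.013),'toprim',f(.029,.033))
# w2 lid blob, using TCP of that time (.5766,.3496,.12)
cw=dict(c4); q1=R.from_quat(np.load('c1.npy',allow_pickle=True).item()['attitude']); rel=Q.inv()*R.from_quat(c4['attitude']); Q1=q1*rel.inv()
cw['attitude']=q1.as_quat(); cw['eye']=np.array([.57655,.3496,.1205])+Q1.apply(Q.inv().apply(c4['eye']-T))
g=cv2.imread('pics/w2.png').max(2); m=np.zeros_like(g); cv2.circle(m,(284,233),75,1,-1); b=((g<50)&(m>0)).astype(np.uint8)
n,l,s,_=cv2.connectedComponentsWithStats(b); k=1+np.argmax(s[1:,4]); x,y,ww,hh,_=s[k]; e=np.array([x,x+ww,y,y+hh])-.5
def ext(v):
    a=np.linspace(0,2*np.pi,90); P=np.vstack([proj('w',np.c_[v[0]+v[2]*np.cos(a),v[1]+v[2]*np.sin(a),0*a+h],cw) for h in (.069,.049)]); return np.array([P[:,0].min(),P[:,0].max(),P[:,1].min(),P[:,1].max()])
f=least_squares(lambda v:ext(v)-e,[.576,.349,.03]); print('w2',e,f.x,f.cost,'rel tool',Q1.inv().apply(np.r_[f.x[:2],.12]-[.57655,.3496,.12]))
# hole and deck at z=.033 in tool-frame of w4 and world
for nm,u,v in [('far edge',289,50),('hole far',289,64.5),('hole near',289,137.5),('hole L',254.5,102),('hole R',323,102),('deckL',241,100),('deckR',336.8,100)]:
    P=ray('w',u,v,.033,c4); print(nm,P[:2],Q.inv().apply(P-T)[:2])
```

```text
T [0.60506032 0.0599575  0.21971662] cam in tool [ 0.07425453 -0.00017587 -0.15772808] axis z tilt [-4.01777442e-04  1.67946597e-03 -9.99998509e-01] 0.05972487677729071
w3 [142 111  95  93  93  92  94 102 114 123 127 129 131 132 130 129 129 132
 134 137 139 141 143 145 147 148 150 151 154 155 157 159 161 163 153 111
  57  28  25  28  30  33  36  39  40  41]
w4 [ 53  42  35  32  32  32  38  60  93 112 114 113 115 117 120 124 126 129
 131 133 136 137 139 141 143 144 146 148 150 152 153 155 157 158 148 109
  57  28  24  27  30  32  35  38  39  40]
-0.006 foot 202.3 rim 232.9 toprim 250.5
-0.004 foot 198.9 rim 228.5 toprim 245.6
-0.002 foot 195.4 rim 224.1 toprim 240.6
0 foot 192.0 rim 219.7 toprim 235.6
w2 [237.5 330.5 186.5 277.5] [0.57540184 0.34729458 0.02876183] 1.4938606061621724 rel tool [-2.52329170e-03 -5.15979462e-04 -7.63394761e-07]
far edge [0.71765021 0.11725452] [0.12619529 0.00390381]
hole far [0.70703026 0.11142816] [0.11408212 0.00393532]
hole near [0.64999673 0.0801382 ] [0.04902941 0.00410458]
hole L [0.66312429 0.12406473] [ 0.08158307 -0.0281774 ]
hole R [0.69365476 0.06791445] [0.08150839 0.03573618]
deckL [0.65869769 0.13593545] [ 0.08337925 -0.04071862]
deckR [0.70133138 0.05752308] [0.08327382 0.04853438]
```

Run:
```python
from h import *
T=manip.current_tool_pos(); Q=R.from_quat(manip.current_tcp_rot())
cy=np.radians(28.3); X=np.array([np.cos(cy),np.sin(cy),0]); Yt=Q.apply([0,1,0])
P=T+.0846*X+.0039*Yt; q=down(cy-np.pi/2)
np.save('P.npy',P)
manip.servo_line([P[0],P[1],.2],q,vel=.15); manip.servo_line([P[0],P[1],.08],q,vel=.12)
c=viewer.get_calibration('wrist'); im=viewer.get_image('wrist'); cv2.imwrite('pics/w5.png',im[:,:,::-1]); np.save('c5.npy',c,allow_pickle=True)
T=manip.current_tool_pos(); print(P,T,manip.current_clock(),manip.current_force())
for nm,h in (('holerim far',.033),):
    for o in(0,.0325): 
        print(nm,proj('w',np.r_[(P-.003*X+o*X)[:2],h],c))
```

```text
[0.68141567 0.09664127 0.21971012] [0.68239726 0.09678095 0.08127238] 10.375 [ 0.46962417  0.91412843 -0.80321754]
holerim far (np.float64(284.76688077631655), np.float64(241.1037202398158))
holerim far (np.float64(284.7608730513815), np.float64(189.95372719471416))
```

View pics/w5.png

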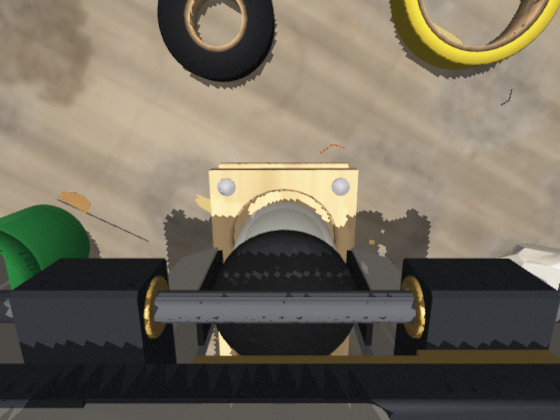

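The wrist view shows the jar over the hole. The hole's far rim is at about row 190, the jar foot at row 203, and the deck is at columns 210–358, centred on 284. The sideways alignment is good, so I'll check the fore-aft position.

Run:
```python
from h import *
c=np.load('c5.npy',allow_pickle=True).item(); T=manip.current_tool_pos(); Q=R.from_quat(manip.current_tcp_rot())
im=cv2.GaussianBlur(cv2.cvtColor(cv2.imread('pics/w5.png'),6),(3,3),0).astype(float)
p=im[:,282:288].mean(1); print(p[160:236].astype(int))
for r in (205,215): print(r,im[r-1:r+2,200:370].mean(0).astype(int)[::2])
X=lambda r,z: Q.inv().apply(ray('w',284.5,r,z,c)-T)[0]
print(T,'deck far edge',X(169,.033),X(164,.006),'rim',X(190,.033),'foot',[X(203,T[2]-.036+h) for h in(0,.003)],'lid rim',X(229.5,T[2]+.013))
```

```text
[168 162 153 165 196 218 220 193 144 136 184 222 229 228 228 227 227 227
 227 227 227 227 227 226 226 226 226 222 202 171 169 198 219 223 223 223
 223 219 201 165 132 120 122 126 129 131 133 133 128 126 126 128 130 132
 134 136 138 140 142 144 145 146 148 151 152 154 156 157 148 112  61  30
  24  26  29  31]
205 [191 198 199 199 198 211 235 238 239 238 237 236 234 232 232 232 233 235
 236 234 232 218 169 148 139 201 231 229 235 235 233 221 207 182 136 136
 134 134 131 131 132 131 131 131 131 131 129 127 127 125 124 122 124 138
 168 212 231 235 233 229 207 191 215 229 230 230 230 230 231 233 234 233
 230 229 228 227 228 228 199 160 159 159 158 158 157]
215 [156 153 151 148 147 149 203 181 169 201 214 179 197 220 204 184 210 223
 174 144 126 121 122 122 133 159 166 149 136 137 133 129 128 129 130 132
 134 133 135 136 136 136 137 137 136 135 135 133 132 131 129 127 125 125
 130 134 131 126 125 136 167 221 237 225 179 168 217 230 230 233 235 236
 235 185 161 201 211 167 109  79  78  77  76  75  75]
[0.68239726 0.09678095 0.08127238] deck far edge 0.041035829391663246 0.0399902776327685 rim 0.02844091387392078 foot [np.float64(0.02364656196387212), np.float64(0.024432321914644464)] lid rim 0.02464481639138367
```

Run:
```python
from h import *
P=np.load('P.npy'); Q=R.from_quat(manip.current_tcp_rot()); X=Q.apply([1,0,0]); Y=Q.apply([0,1,0])
P=P+.001*X-.0005*Y; q=down(np.radians(28.3)-np.pi/2)
f0=manip.current_force()
for z in (.074,.068,.062,.056,.050,.046,.043):
    manip.servo_line([P[0],P[1],z],q,vel=.06); f=manip.current_force()-f0; print(z,manip.current_tool_pos().round(4),f.round(2),round(manip.current_clock(),2))
    if np.linalg.norm(f)>6: break
```

```text
0.074 [0.6818 0.0977 0.0738] [-0.26 -0.74 -0.18] 10.62
0.068 [0.6815 0.0974 0.0673] [ 0.15 -1.88 -0.62] 10.88
0.062 [0.6815 0.0975 0.0612] [-1.15 -1.24 -0.28] 11.12
0.056 [0.6816 0.0975 0.0553] [ 0.49 -0.82  0.06] 11.38
0.05 [0.6817 0.0976 0.0493] [-0.38 -1.9  -1.16] 11.62
0.046 [0.6819 0.0976 0.0457] [-0.01 -0.15 -0.04] 11.88
0.043 [0.6819 0.0976 0.0428] [-1.02  0.11 -0.65] 12.12
```

Run:
```python
from h import *
T=manip.current_tool_pos(); f0=manip.current_force(); q=down(np.radians(28.3)-np.pi/2)
for z in (.0415,.040,.039):
    manip.servo_line([T[0],T[1],z],q,vel=.04); f=manip.current_force()-f0; print(z,manip.current_tool_pos().round(4),f.round(2))
    if f[2]>3: break
effector.open_jaws(); manip.sleep(.3); print(manip.current_finger_gap())
X=R.from_quat(q).apply([1,0,0])
manip.servo_line([T[0],T[1],.20],q,vel=.2)
p=T-.11*X; p[2]=.26
manip.servo_line(p,q,vel=.2)
c=viewer.get_calibration('wrist'); im=viewer.get_image('wrist'); cv2.imwrite('pics/w6.png',im[:,:,::-1]); np.save('c6.npy',c,allow_pickle=True)
print(manip.current_tool_pos(),manip.current_clock())
```

```text
0.0415 [0.6824 0.0977 0.0422] [ 1.07 -1.53  3.93]
0.09223435007418423
[0.5853211  0.04630572 0.25893458] 15.1583
```

View pics/w6.png

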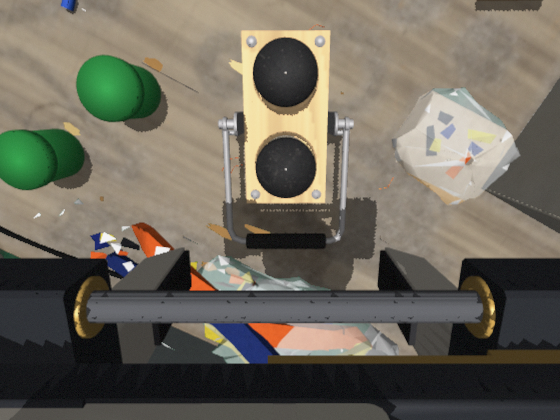

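The wrist view shows both jars seated, with lids at (286,72) and (286,167). The carrier is level with its pivots at (226,124) and (345,124), and the folded grip is at (247–326, 241). I'll locate the grip and plan a grasp tilted 35°, so the opened upper finger clears the seated jar.

```bash
cat >> h.py <<'E'
def tilt(X,th,s=1,):  # tool z = sin th *X - cos th *Z ; tool y = s*(cos th X + sin th Z)
    Z=np.array([0,0,1.]); d=np.sin(th)*X-np.cos(th)*Z; y=s*(np.cos(th)*X+np.sin(th)*Z)
    return d,R.from_matrix(np.c_[np.cross(y,d),y,d]).as_quat()
E
python3 - <<'E'
from h import *
c=np.load('c6.npy',allow_pickle=True).item(); w=lambda u,v,z: ray('w',u,v,z,c)
im=cv2.imread('pics/w6.png'); g=im.max(2)[228:254,240:334]
m=(g<40).astype(np.uint8); n,l,s,ce=cv2.connectedComponentsWithStats(m); k=1+np.argmax(s[1:,4]); print(s[k],ce[k]+[240,228])
u,v=s[k][0]+240+s[k][2]/2-.5,s[k][1]+228+s[k][3]/2-.5
G=w(u,v,.082); pa,pb=w(226,124,.082),w(345,124,.082); A,B=w(242.5,30.5,.033),w(329,30.5,.033)
X=np.cross([0,0,1],(A-B)/np.linalg.norm(A-B)); X=-X if X[0]<0 else X
print('G',G,'piv',(pa+pb)/2,np.linalg.norm(pa-pb),'deckfar mid',(A+B)/2,np.linalg.norm(A-B),'yaw',np.degrees(np.arctan2(X[1],X[0])))
print('pivot-grip',((pa+pb)/2-G)@X,'C from deck',(A+B)/2-.088*X)
for nm,p in(('loose',(286,72)),('seated',(286,167))):
    q=lid(im,p,45); L=w(q[0],q[1],.073); print(nm,q,L,((L-G)@X))
cy=np.radians(28.3); X=np.array([np.cos(cy),np.sin(cy),0]); q0=manip.current_q()
for s in(1,-1):
  for th in (.52,.61):
    d,q=tilt(X,th,s); C=G+.115*X
    for a in ([G-.1*d,G,C+[0,0,.115],C+[0,0,.235]]):
        j=manip.solve_ik(a+.019*d,q); print(s,th,None if j is None else j.round(2))
E
```

```text
[   6    5   80   16 1210] [285.9446281  240.79173554]
G [0.53923444 0.02084205 0.082     ] piv [0.63996819 0.07523793 0.082     ] 0.10972899154150957 deckfar mid [0.71745079 0.11665797 0.033     ] 0.08538631096438183 yaw 28.291259469755463
pivot-grip 0.11448221371385175 C from deck [0.63996242 0.07495003 0.033     ]
loose (285.9029235839844, 72.5592269897461, 33.79838562011719, np.int32(1174)) [0.67994772 0.09636841 0.073     ] 0.15970104573602115
seated (285.26983642578125, 167.42539978027344, 29.625272750854492, np.int32(817)) [0.60322824 0.05562355 0.073     ] 0.07283455171902117
1 0.52 [ 0.29  0.15 -0.13  2.35 -0.95  0.36  1.51]
1 0.52 [ 1.    0.71 -1.08  2.29  1.55  0.3  -0.81]
1 0.52 [ 0.31  0.34 -0.42  2.03 -0.25  0.33  0.66]
1 0.52 [ 0.05  0.16 -0.1   1.92 -0.35  0.62  0.69]
1 0.61 [ 0.21  0.16  0.02  2.42 -1.39  0.4   2.  ]
1 0.61 [ 1.18  0.97 -1.3   2.33  1.84  0.5  -0.93]
1 0.61 [ 0.53  0.37 -0.64  2.09 -0.25  0.21  0.71]
1 0.61 [ 0.04  0.13 -0.06  1.99 -0.53  0.52  0.87]
-1 0.52 [-0.01  0.15  0.18  2.36 -1.04  0.39 -1.55]
-1 0.52 [ 1.    0.71 -1.08  2.29  1.55  0.3   2.33]
-1 0.52 [-0.22  0.31  0.2   2.05 -0.77  0.41 -2.03]
-1 0.52 [-0.31  0.16  0.3   1.93 -0.47  0.64 -2.35]
-1 0.61 [ 0.83  0.21 -0.64  2.41 -1.24  0.28 -1.26]
-1 0.61 [ 1.03  0.73 -1.07  2.34  2.03  0.24  1.91]
-1 0.61 [-0.09  0.3   0.08  2.11 -1.04  0.34 -1.73]
-1 0.61 [-0.25  0.13  0.25  2.   -0.62  0.54 -2.2 ]
```

Run:
```python
from h import *
G=np.array([.5392,.0208,.082]); cy=np.radians(28.3); X=np.array([np.cos(cy),np.sin(cy),0]); C=G+.115*X; print(manip.current_q().round(2))
for s in(1,-1):
  for th in (0,.2,.3,.4):
    d,q=tilt(X,th,s)
    print(s,th,*[None if (j:=manip.solve_ik(a+.013*d,q)) is None else j.round(2) for a in ([G-.1*d,G-.05*d,G,G+[.03,.016,.08],C+[0,0,.115],C+[0,0,.235]])],sep='\n')
```

```text
[-0.23  0.33  0.14  1.69 -0.05  1.13 -1.16]
1
0
[ 0.01  0.34 -0.12  1.89  0.05  0.91  0.36]
[ 0.01  0.41 -0.12  1.93  0.07  0.8   0.35]
[ 0.01  0.49 -0.12  1.95  0.09  0.7   0.33]
[-0.01  0.42 -0.13  1.83  0.07  0.89  0.33]
[-0.05  0.5  -0.14  1.61  0.08  1.03  0.27]
[-0.06  0.4  -0.13  1.48  0.05  1.26  0.29]
1
0.2
[ 0.09  0.23 -0.11  2.08 -0.11  0.66  0.55]
[ 0.12  0.32 -0.16  2.1  -0.08  0.55  0.52]
[ 0.13  0.42 -0.19  2.1  -0.03  0.44  0.48]
[ 0.07  0.33 -0.16  1.99 -0.05  0.64  0.46]
[ 0.02  0.4  -0.17  1.78 -0.    0.77  0.36]
[-0.02  0.29 -0.13  1.66 -0.04  1.01  0.38]
1
0.3
[ 0.14  0.18 -0.11  2.17 -0.25  0.54  0.73]
[ 0.21  0.29 -0.22  2.18 -0.2   0.42  0.68]
[ 0.25  0.41 -0.28  2.17 -0.1   0.31  0.58]
[ 0.14  0.3  -0.2   2.06 -0.15  0.52  0.57]
[ 0.07  0.37 -0.2   1.87 -0.07  0.64  0.43]
[ 0.01  0.24 -0.12  1.74 -0.11  0.89  0.44]
1
0.4
[ 0.17  0.15 -0.08  2.26 -0.49  0.44  1.  ]
[ 0.37  0.28 -0.34  2.25 -0.38  0.3   0.9 ]
[ 0.78  0.55 -0.87  2.22  0.83  0.27 -0.22]
[ 0.25  0.28 -0.28  2.13 -0.28  0.4   0.73]
[ 0.14  0.34 -0.25  1.94 -0.15  0.51  0.53]
[ 0.03  0.19 -0.11  1.
[... 403 characters left out ...]
9  2.12 -0.47  0.48 -2.26]
[-0.36  0.34  0.36  2.   -0.34  0.67 -2.43]
[-0.42  0.42  0.39  1.8  -0.33  0.79 -2.51]
[-0.54  0.31  0.53  1.67 -0.28  1.03 -2.57]
-1
0.3
[-0.27  0.18  0.33  2.18 -0.41  0.56 -2.27]
[-0.23  0.29  0.28  2.19 -0.53  0.46 -2.16]
[-0.16  0.4   0.2   2.18 -0.64  0.37 -2.06]
[-0.31  0.3   0.32  2.08 -0.45  0.55 -2.3 ]
[-0.38  0.37  0.35  1.88 -0.4   0.67 -2.43]
[-0.43  0.24  0.39  1.76 -0.28  0.9  -2.56]
-1
0.4
[-0.17  0.15  0.28  2.27 -0.61  0.47 -2.03]
[-0.1   0.27  0.18  2.26 -0.78  0.37 -1.88]
[ 0.02  0.38  0.02  2.24 -0.92  0.26 -1.75]
[-0.22  0.27  0.25  2.15 -0.62  0.45 -2.11]
[-0.33  0.33  0.31  1.96 -0.52  0.55 -2.3 ]
[-0.37  0.19  0.34  1.84 -0.33  0.78 -2.5 ]
```

Run:
```python
from h import *
G=np.array([.5392,.0208,.082]); cy=np.radians(28.3); X=np.array([np.cos(cy),np.sin(cy),0])
d,q=tilt(X,.3,1); g=.011
manip.move_pose(G-.1*d+g*d,q); f0=manip.current_force()
manip.servo_line(G-.03*d+g*d,q,vel=.12); print(manip.current_tool_pos()-(G-.03*d+g*d))
manip.servo_line(G+g*d,q,vel=.06)
e=manip.current_tool_pos()-(G+g*d); print('err',e.round(4),'f',(manip.current_force()-f0).round(2))
im=viewer.get_image('side'); cv2.imwrite('pics/s7.png',cv2.resize(im[180:330,220:420,::-1],(800,600),interpolation=3))
print(manip.current_clock())
```

```text
[ 2.15023294e-04 -2.36672941e-05  2.26372997e-04]
err [-0.0002  0.     -0.0004] f [0.93 0.54 0.14]
18.2417
```

View pics/s7.png

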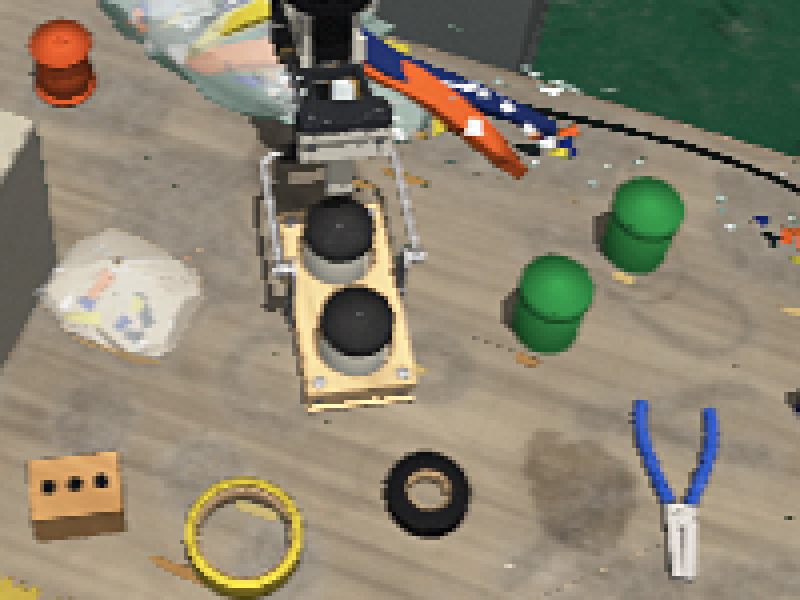

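The side view shows the open fingers straddling the grip, clear of the seated jar. Both jars stand upright in the carrier. Next I'll close lightly and swing the handle up.

Run:
```python
from h import *
G=np.array([.5392,.0208,.082]); cy=np.radians(28.3); X=np.array([np.cos(cy),np.sin(cy),0]); g=.011; f0=manip.current_force()
effector.close(10); print(manip.current_finger_gap(),(manip.current_force()-f0).round(2))
if .012<manip.current_finger_gap()<.02:
    P=G+.115*X
    for k in range(1,13):
        a=np.pi/2*k/12; d,q=tilt(X,.3*(1-k/12),1)
        p=P+.115*(-np.cos(a)*X+np.sin(a)*np.array([0,0,1]))+g*d
        manip.servo_line(p,q,vel=.07); f=manip.current_force()-f0
        print(k,f.round(2),(manip.current_tool_pos()-p).round(4),round(manip.current_finger_gap(),4))
        if np.linalg.norm(f)>12: break
    im=viewer.get_image('side'); cv2.imwrite('pics/s8.png',cv2.resize(im[130:310,220:420,::-1],(667,600),interpolation=3))
print(manip.current_clock())
```

```text
0.01577073546948887 [-0.21  0.32 -1.59]
1 [ 0.36 -0.86 -0.74] [-0.     -0.0001 -0.    ] 0.0158
2 [ 0.5  -1.06 -1.5 ] [ 0.0001 -0.     -0.0002] 0.0156
3 [-1.37 -0.79 -1.54] [ 0.      0.     -0.0003] 0.0158
4 [-0.07 -1.2  -0.6 ] [ 0.0001 -0.     -0.0003] 0.0155
5 [-1.12 -0.69 -0.71] [-0.0001 -0.0001 -0.0004] 0.0155
6 [-3.4  -2.02  2.71] [-0.0003 -0.0003 -0.0001] 0.0157
7 [-5.14 -2.69  5.26] [-0.0001 -0.0002  0.0004] 0.0154
8 [-3.99 -2.35  5.54] [0.0009 0.0003 0.0008] 0.0157
9 [-2.25 -1.68  4.14] [0.0011 0.0004 0.0006] 0.0156
10 [-2.56 -1.54  5.39] [0.0009 0.0003 0.0004] 0.0156
11 [-0.07 -1.04  5.52] [0.0006 0.0001 0.0002] 0.016
12 [-0.39 -1.31  3.18] [ 0.0003 -0.0001 -0.    ] 0.0156
23.7833
```

View pics/s8.png

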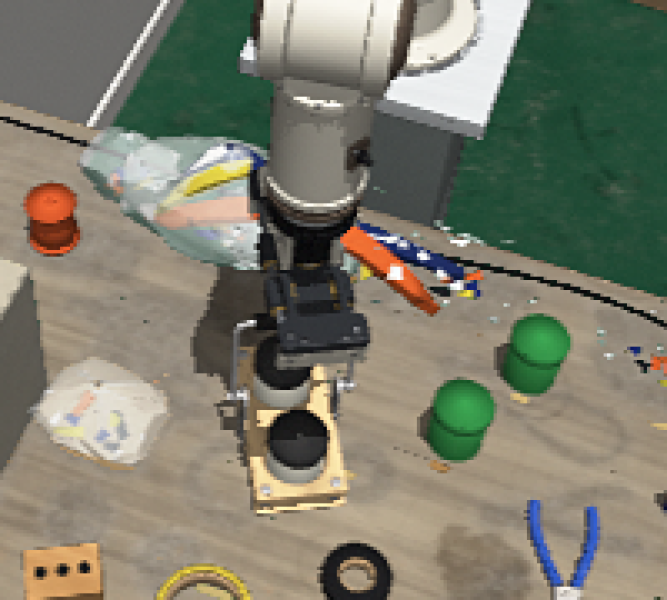

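The side view shows the handle upright, with the gripper above the carrier and both jars in place. I'll firm the grip and lift gently.

Run:
```python
from h import *
T0=manip.current_tool_pos(); q=tilt(np.array([np.cos(np.radians(28.3)),np.sin(np.radians(28.3)),0]),0,1)[1]
effector.close(22); f0=manip.current_force(); p=np.array(T0); z0=p[2]
for dz in (.006,.02,.06,.121):
    p[2]=z0+dz; manip.servo_line(p,q,vel=.04); print(dz,manip.current_tool_pos().round(4),(manip.current_force()-f0).round(2),round(manip.current_finger_gap(),4),manip.current_wrist_torque().round(2))
manip.sleep(2)
print(manip.current_force().round(2),manip.current_tool_pos(),manip.current_finger_gap(),manip.current_clock())
ims=[viewer.get_image(n) for n in('side','wrist')]
a=cv2.resize(ims[0][130:310,230:410],(400,400),interpolation=3); b=cv2.resize(ims[1],(400,300))
o=np.zeros((400,800,3),np.uint8); o[:,:400]=a; o[:300,400:]=b; cv2.imwrite('pics/f9.png',o[:,:,::-1])
```

```text
0.006 [0.6389 0.0752 0.1903] [ -0.28   0.68 -11.44] 0.015 [-0.05  0.08  0.01]
0.02 [0.6408 0.0751 0.2064] [ -0.     0.86 -11.1 ] 0.0149 [-0.13  0.03  0.03]
0.06 [0.6402 0.075  0.2455] [ -0.06   0.14 -10.4 ] 0.0152 [-0.12  0.08 -0.01]
0.121 [0.6403 0.0751 0.3066] [  0.33   0.76 -10.94] 0.015 [-0.11  0.05 -0.  ]
[-0.34  0.26 -7.23] [0.64049612 0.07513747 0.30693382] 0.014934754760163921 29.625
```

View pics/f9.png

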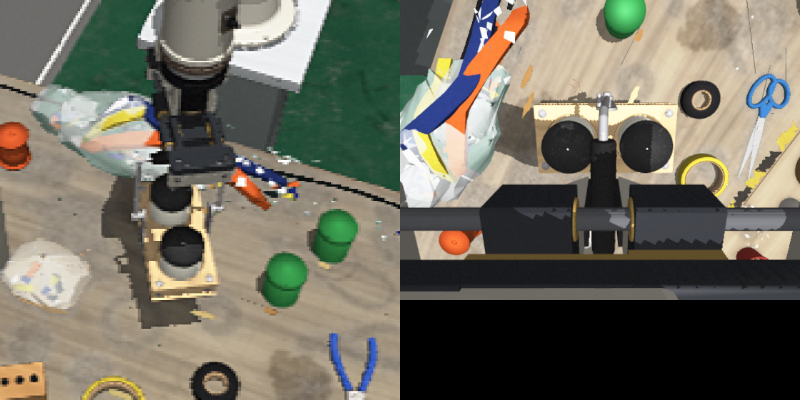

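The side and wrist views show the carrier hanging level under an upright handle. Both lids sit in their holes at (567,146) and (645,146), and the base is about 12 cm up. The arm is still, so I'm handing in.

Run:
```python
from h import *
manip.sleep(1); print(manip.current_tool_pos(),abs(manip.current_joint_velocities()).max(),manip.current_force().round(2),manip.current_clock()); print(manip.hand_in())
```

```text
[0.64047967 0.07511699 0.30691074] 0.0011928872644300507 [-0.13  0.8  -8.33] 30.725
the job is handed in; nothing more can be done
None
```

I seated the loose jar in the empty hole and lifted the carrier by its grip, level and still, with the base about 12 cm above the bench and both jars in; the job was handed in at about 31 s, and no verdict came back.

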